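# Open a push-and-turn solvent bottle in its bench holder

## Robot

A 6-joint arm with a two-finger parallel gripper is mounted at the origin on the work surface; the furniture and walls round the work are solid. World frame = base frame: x ahead of the robot, y to its left, z up, the work surface at z = 0. Lengths are in m, angles in rad, forces in N, time in s.
With the tool pointing down it reaches from about 0.325 to 0.775 m from the base axis. Payload 9.3 kg.
Tool frame: the origin (TCP) lies at the very end of the fingers, on their centre line; the grasp point (between the pads) lies 19 mm behind it; z points along the fingers, y is the line along which they close (so a half turn about z gives the same grasp; the last joint's range is limited). The gripper opens to 85 mm and grips with 20 to 120 N. Pads are 22 mm wide; open, the fingers measure 114 mm over their backs; the gripper's body (76 mm by 85 mm) begins 54 mm behind the grasp point. The pads swing forward as they close: fully open they stand 13 mm farther back than shut.
Start: joints at [0.972, 0.259, 0.021, 1.334, 0, 1.418], TCP at [0.237, 0.496, 0.231] pointing down, gripper open.
Joint ranges: [-3.04, 3.04], [-0.91, 1.82], [-1.04, 1.36], [-1.92, 1.95], [-1.52, 1.45], [-3.14, 3.14]. Speed limits (rad/s): [2.22, 2.22, 2.79, 3.14, 3.14, 3.14].

## Interface

Orientations are given as a unit quaternion [x, y, z, w].
In Python, from rig import * gives the robot as it stands.
- The arm moves only by the tool drive_tool, never from a script. Its argument "targets" is text: rows parted by semicolons, each of 7 numbers parted by spaces: the shift along the tool's x, y, z in cm, then the turn, a rotation vector about the tool's x, y, z in degrees, then the opening, from -1 (shut) to 1 (fully open). A call has 1 to 8 rows; each row shifts and turns the commanded pose from where the row before left it, along the tool's axes as they then stand; what a row does not reach is not made up. A row lasts 1/8 s, in which the tool goes at most 62.5 mm and 10.7 degrees, less where a joint would pass 70% of its speed; a pose out of reach is approached as far as the arm can. A call with a gripper value outside its range is refused whole. The fingers move at their own pace and stop on an object; "grip_force" is the grip in N (left out, the last holds). Time passes only in rows, so rows that do not move let the fingers close. It gives the time, the measured TCP pose, the force, the opening and the grip force at its end, in the units of the state.
- read_state(): the state, without advancing time (a new reading comes with each control period).
- snapshot(name): name is "scene" or "top" or "wrist"; returns (picture, depth): 400x640x3 uint8, red, green, blue; 400x640 float32, m along the optical axis (not along the pixel's ray), 0 where there is no reading.
- get_calibration(name): a dict with "intrinsics" (3x3 intrinsics, pixels), "k1" (the pictures are not rectified: a ray, as slopes to the right and down, at radius r is drawn at 1 + k1 r^2 times it, then the intrinsics apply), "extrinsics" (4x4, takes a point from camera to world coordinates). Camera axes: x right, y down, z forward; pixel columns grow to the right and rows downward; lengths in m; the calibration is good to about 2 mm. A picture is of the moment at which its call begins: read the wrist's pose just before it. get_calibration takes no time and is no camera call; for the wrist camera it gives the pose at the moment of the call.
- close_job(): hands the job in; it is judged then, once.
The state is a dict: "clock": time; "q": joint angles; "joint_vel": joint speeds; "effort": joint torques, N m; "position": TCP position; "orientation": TCP orientation; "contact_force": force on the tool from outside, world axes, zero at the start; "moment": the same for the moment, N m; "grip_width": opening from 0.0 (shut) to 1.0 (fully open); "finger_force": force on a finger pad.
Only numpy, scipy, OpenCV 4.12 (cv2) and the standard library are available. Lean on these libraries where they do the work, as an engineer would, in place of code of your own. Each camera call takes 0.05 s, during which the arm holds its last target. There are 200 camera calls.

## Task

The square solvent bottle with the safety cap may be opened only in its bench holder, where it can neither turn nor fall: take it there closed and upright, and set it fully down in the pocket with its paper label showing in the holder's open front. There press the cap down against its spring, turn it anticlockwise (seen from above) while pressed, about a fifth of a turn, until it comes free, lift it off and finish holding the cap level and still, about five centimetres straight above the open neck: the program ends with the cap in the gripper and the bottle still seated. Never tip the bottle over and leave the other things on the desk where they are.

Things in the scene. Friction and masses are not known exactly. Their poses are not given: they have to be found in the camera images.
- bottle: White square plastic bottle, loose, 0.2 to 0.4 kg, upright on the desk with the cap locked on. Origin: middle of its underside; z up; its -x face carries the label. Body 60 x 60 mm, corners rounded 10 mm, 70 mm tall; sloping shoulder to a flat round top, 51 mm across, at 78 mm.
- bottle_rim (a point): Centre of the neck's rim, 99 mm above the bottle's origin. The neck is 30 mm across, 40 mm over its three bayonet tabs.
- bottle_label (a point): Middle of the paper label (40 x 50 mm) on the bottle's -x face, 30 mm from the bottle's axis, 36 mm above its underside.
- cap: Black ribbed push-and-turn cap, 50 mm across, 29 mm tall, 0.05 kg. Origin: on its axis at the skirt's lower edge; z up. Locked, its origin is 84 mm above the bottle's and its axes are parallel to the bottle's. Three lugs inside hook under the neck's tabs, so the closed bottle can be carried by the cap, gripped from above across the skirt at any yaw.
- cap_top (a point): Centre of the cap's top. Held down, the cap turns anticlockwise seen from above (+ yaw): its lugs are free of the tabs from 0.95 rad past the locked position and meet a stop at about 1.3 rad; 1.1 rad is the middle of the gap, from which it lifts straight off. Clockwise it is blocked. Keep the fingertips 7 mm or more above the bottle's flat top before pressing.
- cap_liner (a joint): Spring disc inside the cap (m): about 0 at rest on the bottle, 0.006 with the cap pushed right down. Pushing down takes 6 N to start and 12 N at 6 mm, where the skirt meets the bottle's flat top; the lugs are clear of their notches only past 4.2 mm (about 10 N), so push to the bottom. Slightly below 0 with the cap off.
- holder: Grey sheet-metal bench holder, fixed. Origin: middle of the pocket at desk height; z up; open front on its -x. Base plate 100 x 84 x 5 mm. Pocket 63 x 63 mm inside, floor 5 mm above the origin; a seated bottle cannot turn. Walls 3 mm thick, 45 mm high, lips flared outwards up to 54 mm (mouth 73 mm). Front: 14 mm sill and a 15 mm strip each side, leaving a 33 mm window for the label.
- small_jar: Small brown jar with a white screw lid, 45 mm across, 52 mm tall; a bystander. Origin: middle of its underside.
- glue_stick: Upright glue stick, 27 mm across, 92 mm tall; a bystander. Origin: middle of its underside.
- pliers: Red-handled long-nose pliers lying flat, 44 x 151 x 10 mm; a bystander. Origin: middle of the underside.
- label_roll: Roll of white labels lying flat, 121 mm across, 52 mm tall; a bystander. Origin: middle of its underside.
- white_box: White carton, 91 x 121 x 63 mm; a bystander. Origin: middle of its underside.
- mug: White mug with a handle, 83 x 118 x 96 mm; a bystander. Origin: under the middle of cup and handle.

How it is judged:
By the outcome, as a careful person would: the job done as asked, in the order asked, and still so for the second after the job is handed in, while the arm keeps its last pose, push and grip.
It also fails if it takes over 51 s, if anything falls off the work surface, if the arm or the gripper's body presses on something with over 40 N, if the wrist force passes 120 N, or if a joint passes its speed limit or range.

## Working session

There is one attempt and no reset: what is moved stays moved. The work goes in short steps, Python scripts to look and compute and a tool call to move; the robot and the scene stay as the last step left them, time stands still between calls to the robot, and variables do not carry over. Pictures are saved under pics/ and viewed, at most 11 in all, crops included, and the job is handed in when it is done.

Besides the shell and the picture viewer there is one more tool, called after "Request:" as name(argument=value, ...), one argument or row to a line, values as JSON. drive_tool: Moves the arm, as the interface text tells. Its arguments: {"type":"object","properties":{"targets":{"type":"string"},"grip_force":{"type":"number"}},"required":["targets"]}

```bash
mkdir -p pics; ls
python3 - <<'E'
from rig import *
import cv2,numpy as np
s=read_state();print({k:np.round(v,3) for k,v in s.items()})
for n in("top","scene"):
    p,d=snapshot(n);cv2.imwrite(f"pics/{n}0.png",p[:,:,::-1]);np.save(f"pics/{n}0.npy",d)
    c=get_calibration(n);print(n,c)
E
```

```text
pics
{'clock': np.float64(0.0), 'q': array([ 0.972,  0.259,  0.021,  1.334, -0.   ,  1.418]), 'joint_vel': array([-0.   , -0.   , -0.002, -0.   , -0.   ,  0.001]), 'effort': array([ 0.0000e+00, -5.5565e+01,  3.4453e+01,  1.4000e-02, -0.0000e+00,
       -0.0000e+00]), 'position': array([0.237, 0.496, 0.231]), 'orientation': array([ 0.221,  0.975, -0.001, -0.   ]), 'contact_force': array([ 1.171, -0.046,  0.367]), 'moment': array([ 0.001,  0.024, -0.019]), 'finger_force': np.float64(0.0), 'grip_width': np.float64(0.998)}
top {'intrinsics': array([[384.44093933,   0.        , 315.96097879],
       [  0.        , 384.44093933, 200.76132725],
       [  0.        ,   0.        ,   1.        ]]), 'k1': 0.015216727592428968, 'extrinsics': array([[-0.01825972, -0.99811874,  0.05852827,  0.46302707],
       [-0.99975928,  0.01893927,  0.01107682, -0.0303064 ],
       [-0.01216446, -0.05831192, -0.9982243 ,  0.96269128],
       [ 0.        ,  0.        ,  0.        ,  1.        ]])}
scene {'intrinsics': array([[497.13143995,   0.        , 324.55774558],
       [  0.        , 497.13143995, 203.37430381],
       [  0.        ,   0.        ,   1.        ]]), 'k1': -0.006548536539258522, 'extrinsics': array([[ 0.47565791, -0.46073722,  0.74931353, -0.61266799],
       [-0.87949005, -0.26431659,  0.39577012, -0.61591259],
       [ 0.01570997, -0.84726498, -0.53093808,  0.87851573],
       [ 0.        ,  0.        ,  0.        ,  1.        ]])}
```

View pics/top0.png

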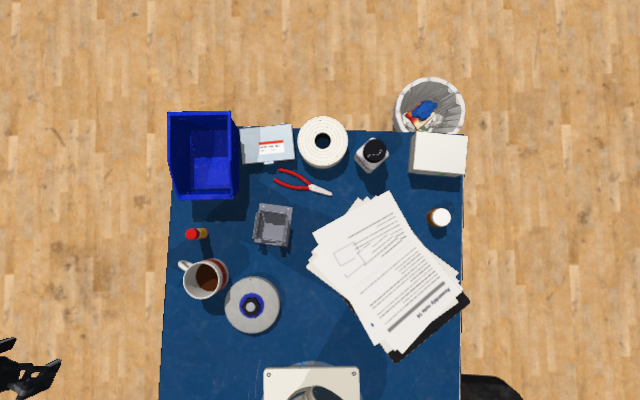

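View pics/scene0.png

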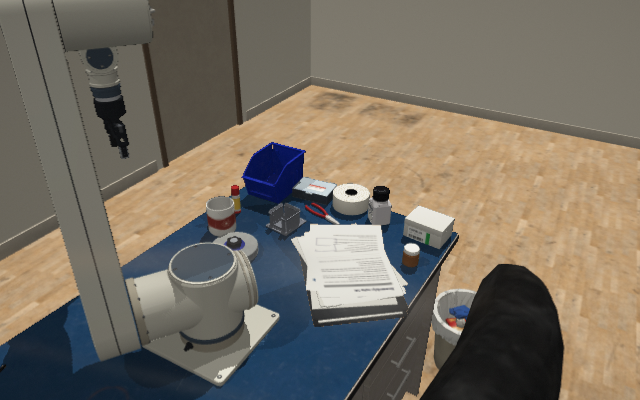

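The top view shows the bottle at about (373,155), its cap at (375,149), and the holder at about (272,226). The scene view has the bottle at (380,205) and the holder at (285,218), with the label roll next to the bottle. I'll do a rough localisation and enlarge crops.

```bash
cat > h.py <<'E'
from rig import *
import cv2,numpy as np
def ray(c,uv):
    K=c["intrinsics"];p=(np.atleast_2d(uv).astype(float)-[K[0,2],K[1,2]])/[K[0,0],K[1,1]]
    q=p.copy()
    for _ in range(8): q=p/(1+c["k1"]*(q**2).sum(1,keepdims=True))
    E=c["extrinsics"];return E[:3,3],np.c_[q,np.ones(len(q))]@E[:3,:3].T
def onplane(c,uv,z):
    o,r=ray(c,uv);return o+r*((z-o[2])/r[:,2])[:,None]
def cloud(c,d):
    v,u=np.nonzero(d>0);o,r=ray(c,np.c_[u,v]);return np.c_[u,v],o+r*d[v,u][:,None]
E
python3 - <<'E'
from h import *
c=get_calibration("top");p=cv2.imread("pics/top0.png");d=np.load("pics/top0.npy")
print("rough",onplane(c,[[375,149],[272,226]],.1).round(3))
uv,P=cloud(c,d)
for n,(u0,u1,v0,v1),zs in (("bottle",(350,395,130,180),((.095,.13),(.06,.095))),("holder",(245,300,195,260),((.03,.06),))):
    m=(uv[:,0]>u0)&(uv[:,0]<u1)&(uv[:,1]>v0)&(uv[:,1]<v1)
    for a,b in zs:
        q=P[m&(P[:,2]>a)&(P[:,2]<b)];print(n,len(q),q.mean(0).round(4),q.min(0).round(4),q.max(0).round(4),cv2.minAreaRect((q[:,:2]*1000).astype(np.float32)))
a=cv2.resize(p[125:185,340:410],None,fx=5.5,fy=5.5,interpolation=2);b=cv2.resize(p[195:265,235:310],None,fx=5,fy=5,interpolation=2)
o=np.zeros((360,770,3),np.uint8);o[:a.shape[0],:a.shape[1]]=a;o[:b.shape[0],390:390+b.shape[1]]=b[:, :380];cv2.imwrite("pics/crop0.png",o)
E
```

```text
rough [[ 0.628 -0.156  0.1  ]
 [ 0.459  0.079  0.1  ]]
bottle 449 [ 0.6239 -0.1531  0.112 ] [ 0.6001 -0.1794  0.0958] [ 0.6489 -0.1281  0.1164] ((624.4971313476562, -153.7783203125), (51.31711959838867, 48.830322265625), 89.41189575195312)
bottle 253 [ 0.614  -0.1452  0.0735] [ 0.5874 -0.1909  0.0601] [ 0.6637 -0.116   0.0936] ((625.019287109375, -153.44175720214844), (61.61032485961914, 61.879268646240234), 40.2606086730957)
holder 330 [0.4619 0.0936 0.0487] [0.4157 0.0489 0.0302] [0.4993 0.133  0.0563] ((457.0140380859375, 90.46536254882812), (78.32489013671875, 78.09081268310547), 81.16275787353516)
```

View pics/crop0.png

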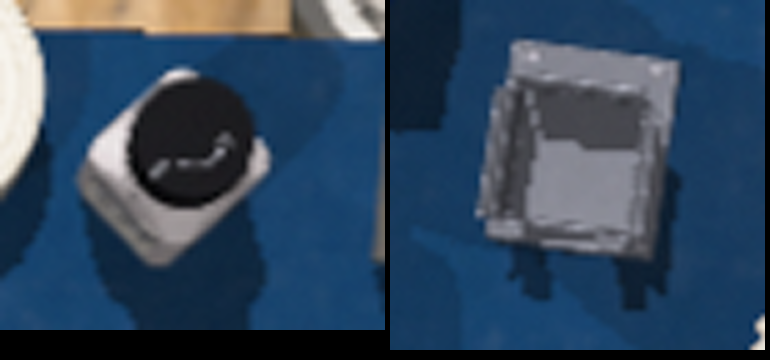

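Run:
```python
from h import *
from scipy.spatial.transform import Rotation as R
s=read_state();c=get_calibration("wrist");T=np.eye(4);T[:3,:3]=R.from_quat(s["orientation"]).as_matrix();T[:3,3]=s["position"]
print((np.linalg.inv(T)@c["extrinsics"]).round(4),c["intrinsics"],c["k1"])
# shift in tool axes to point
print((T[:3,:3].T@(np.array([.53,-.03,.30])-T[:3,3])*100).round(2))
```

```text
[[ 1.000e-03 -9.578e-01 -2.873e-01  7.260e-02]
 [ 1.000e+00  8.000e-04  8.000e-04  3.000e-04]
 [-5.000e-04 -2.873e-01  9.578e-01 -1.437e-01]
 [ 0.000e+00  0.000e+00  0.000e+00  1.000e+00]] [[311.51213777   0.         322.24919703]
 [  0.         311.51213777 194.26624378]
 [  0.           0.           1.        ]] -0.028556061608284337
[-49.12 -34.84  -6.9 ]
```

Request:
drive_tool(
  targets="-5 -3.4 0 0 0 0 1;-5 -3.4 0 0 0 0 1;-5 -3.4 0 0 0 0 1;-5 -3.4 0 0 0 0 1;-5 -3.4 0 0 0 0 1;-5 -3.4 0 0 0 0 1;-5 -3.4 0 0 0 0 1;-5 -3.4 0 0 0 0 1",
)

```text
clock: 1.1
position: [0.4813, 0.0765, 0.2312]
orientation: [0.221, 0.975, 0.0, -0.0]
contact_force: [1.1, 0.9, -0.3]
grip_width: 1.001
finger_force: 0.0
```

Request:
drive_tool(
  targets="0 0 0 0 0 0 1;0 0 0 0 0 0 1",
)

```text
clock: 1.35
position: [0.4805, 0.0782, 0.2309]
orientation: [0.222, 0.975, 0.0, -0.001]
contact_force: [0.3, 0.7, -1.0]
grip_width: 0.999
finger_force: 0.0
```

```bash
cat > w.py <<'E'
from h import *
import sys
def shot(n):
    c=get_calibration("wrist");p,d=snapshot("wrist");np.savez(f"pics/{n}.npz",d=d,p=p,**{k:c[k] for k in c});cv2.imwrite(f"pics/{n}.png",p[:,:,::-1])
    s=read_state();print(s["clock"],s["position"].round(4),s["orientation"].round(4),s["q"].round(3));return c,p,d
if __name__=="__main__": shot(sys.argv[1])
E
python3 w.py w1
```

```text
1.4 [0.4803 0.0788 0.2311] [ 2.209e-01  9.753e-01  0.000e+00 -4.000e-04] [-0.01   0.151 -0.119  1.301  0.     0.435]
```

View pics/w1.png

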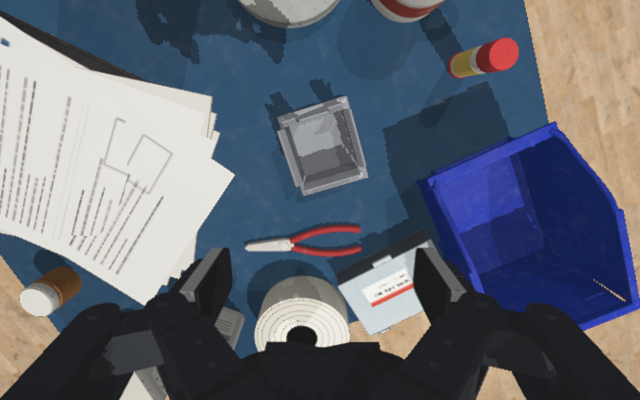

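The wrist view shows the holder at (322,145), with its two front strips towards the top edge (280,118)–(347,98). The other items match the top view. I'll rectify it into a metric height map.

Run:
```python
from h import *
z=np.load("pics/w1.npz");c={k:z[k] for k in("intrinsics","k1","extrinsics")};d=z["d"]
uv,P=cloud(c,d)
m=(uv[:,0]>250)&(uv[:,0]<390)&(uv[:,1]>80)&(uv[:,1]<210)&(abs(P[:,2])<.09)
Q=P[m];U=uv[m]
print(np.histogram(Q[:,2],bins=np.arange(-.006,.064,.004)))
q=Q[Q[:,2]>.047];print("lips",cv2.minAreaRect((q[:,:2]*1000).astype(np.float32)),q[:,2].max())
q=Q[Q[:,2]>.0035];
# 1mm map, colour by height; 6px/mm
S=5;im=np.zeros((130*S,130*S,3),np.uint8)
g=((Q[:,:2]-[.395,.025])*1000).astype(int)
col=cv2.applyColorMap(np.clip(Q[:,2]*255/.06,0,255).astype(np.uint8)[:,None],cv2.COLORMAP_JET)[:,0]
for (i,j),k in zip(g,col):
    if 0<=i<130 and 0<=j<130: cv2.rectangle(im,((129-j)*S,(129-i)*S),((130-j)*S,(130-i)*S),k.tolist(),-1)
im=cv2.resize(im,(520,520),interpolation=0)
a=cv2.resize(z["p"][80:210,250:390,::-1],None,fx=2,fy=2,interpolation=2)
o=np.zeros((520,800,3),np.uint8);o[:,:520]=im;o[:260,520:800]=a;cv2.imwrite("pics/hmap.png",o)
```

```text
(array([    0, 10103,  3092,  2211,    87,   134,    67,    80,    78,
          83,    81,    85,   153,   502,   822,   282,     0]), array([-0.006, -0.002,  0.002,  0.006,  0.01 ,  0.014,  0.018,  0.022,
        0.026,  0.03 ,  0.034,  0.038,  0.042,  0.046,  0.05 ,  0.054,
        0.058,  0.062]))
lips ((457.8512268066406, 89.46041870117188), (78.53153991699219, 78.84253692626953), 81.34893798828125) 0.055684633894227675
```

View pics/hmap.png

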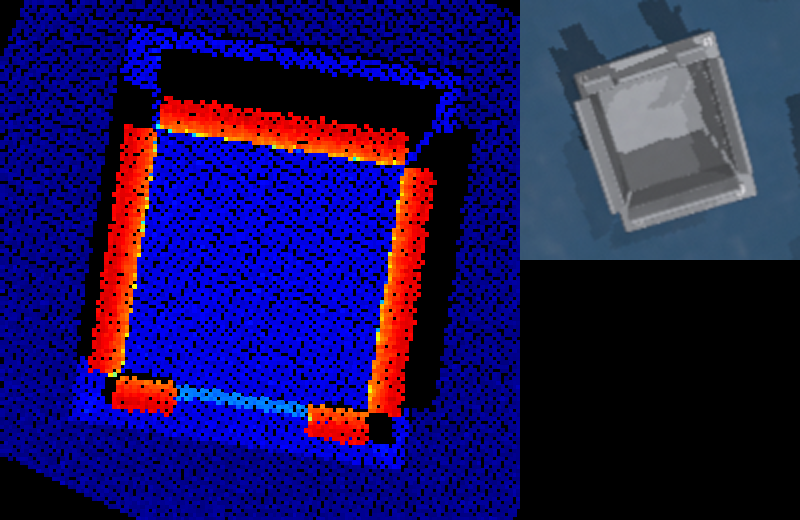

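The map shows the open front (two short strips and a low sill) facing world -x. The holder's yaw is about -8.65° and its centre about (0.458, 0.0895). Next I'll look at the bottle.

Request:
drive_tool(
  targets="-5.1 -3.3 0 0 0 0 1;-5.1 -3.3 0 0 0 0 1;-5.1 -3.3 0 0 0 0 1;-5.1 -3.3 0 0 0 0 1;-5.1 -3.3 0 0 0 0 1;0 0 0 0 0 9 1;0 0 0 0 0 9 1;0 0 0 0 0 9 1",
)

```text
clock: 2.4
position: [0.6399, -0.1785, 0.2312]
orientation: [0.444, 0.896, 0.0, -0.0]
contact_force: [-0.4, -0.0, -0.4]
grip_width: 1.0
finger_force: 0.0
```

Request:
drive_tool(
  targets="0 0 0 0 0 8.5 1;0 0 0 0 0 0 1;0 0 0 0 0 0 1",
)

```text
clock: 2.78
position: [0.6398, -0.1793, 0.2314]
orientation: [0.506, 0.863, 0.0, 0.0]
contact_force: [-0.2, 0.8, 0.3]
grip_width: 1.0
finger_force: 0.0
```

```bash
python3 w.py w2
```

```text
2.825 [ 0.6398 -0.1796  0.2314] [5.062e-01 8.624e-01 0.000e+00 1.000e-04] [-0.4    0.462  0.33   1.439  0.     0.662]
```

View pics/w2.png

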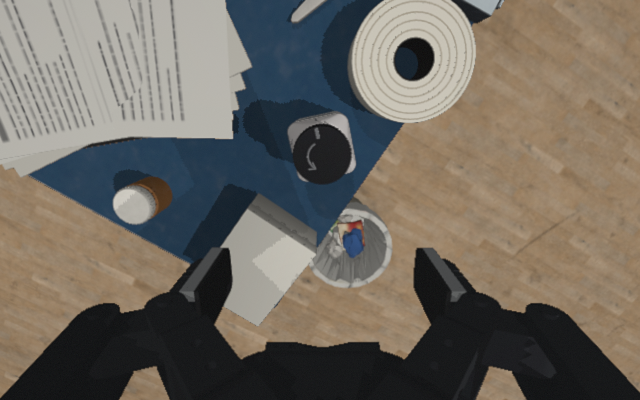

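Here the cap is at (323,153) and the bottle body at (321,148). The label isn't visible from above, so I'll measure, then enlarge the scene view for the label.

Run:
```python
from h import *
z=np.load("pics/w2.npz");c={k:z[k] for k in("intrinsics","k1","extrinsics")};d=z["d"];p=z["p"]
uv,P=cloud(c,d)
m=(uv[:,0]>275)&(uv[:,0]<370)&(uv[:,1]>100)&(uv[:,1]<195)
Q=P[m];U=uv[m]
t=Q[Q[:,2]>.108];print("cap",len(t),cv2.minEnclosingCircle((t[:,:2]*1000).astype(np.float32)),np.median(t[:,2]))
b=Q[(Q[:,2]>.055)&(Q[:,2]<.082)];print("body",len(b),cv2.minAreaRect((b[:,:2]*1000).astype(np.float32)))
b=Q[(Q[:,2]>.065)&(Q[:,2]<.074)];r=cv2.minAreaRect((b[:,:2]*1000).astype(np.float32));print(r)
# bottom
b=Q[(Q[:,2]>.005)&(Q[:,2]<.06)];print(len(b),b.mean(0))
s=cv2.imread("pics/scene0.png")[180:230,355:410]
a=cv2.resize(s,None,fx=7,fy=7,interpolation=2);b=cv2.resize(p[100:195,275:370,::-1],None,fx=4,fy=4,interpolation=2)
o=np.zeros((390,780,3),np.uint8);o[:a.shape[0],:a.shape[1]]=a;o[:380,395:775]=b;cv2.imwrite("pics/crop2.png",o)
```

```text
cap 2759 ((626.367431640625, -154.21499633789062), 25.559167861938477) 0.11416691549764257
body 1023 ((625.97607421875, -153.807373046875), (59.87075424194336, 60.33409118652344), 41.21262741088867)
((626.1968383789062, -154.0594024658203), (59.87075424194336, 59.664039611816406), 41.21262741088867)
126 [ 0.62454888 -0.1150873   0.0355985 ]
```

View pics/crop2.png

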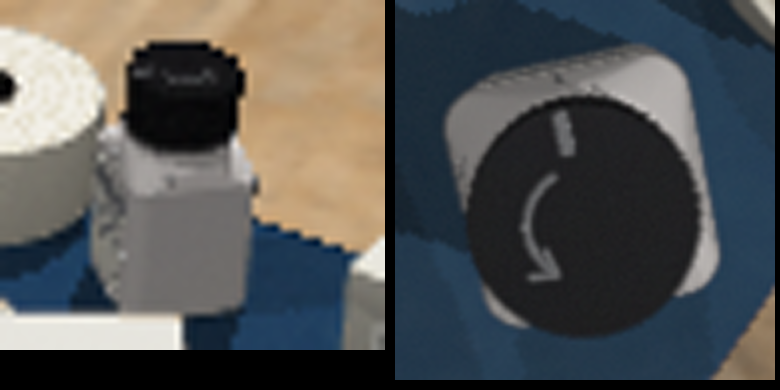

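The scene crop shows print on the bottle's left face at (110,210), whose normal is about (-.65,.76). The cap's radial mark also points that way, so that is the label face. Bottle yaw is about -48.8°. I'll go down and grip the cap.

Request:
drive_tool(
  targets="2.9 0.05 0 0 0 0 1;0 0 4.8 0 0 0 1;0 0 4.8 0 0 0 1;0 0 3.5 0 0 0 1;0 0 1.3 0 0 0 1;0 0 0 0 0 0 1;0 0 0 0 0 0 1",
)

```text
clock: 3.7
position: [0.627, -0.1552, 0.089]
orientation: [0.508, 0.862, 0.0, 0.001]
contact_force: [-0.9, -1.2, 0.3]
grip_width: 1.002
finger_force: 0.0
```

Request:
drive_tool(
  targets="0 0 0 0 0 0 -1;0 0 0 0 0 0 -1;0 0 0 0 0 0 -1;0 0 0 0 0 0 -1;0 0 0 0 0 0 -1;0 0 0 0 0 0 -1;0 0 0 0 0 0 -1;0 0 0 0 0 0 -1",
  grip_force=80,
)

```text
clock: 4.7
position: [0.6262, -0.1551, 0.0883]
orientation: [0.508, 0.861, -0.0, 0.001]
contact_force: [-2.4, -0.2, 6.4]
grip_width: 0.562
finger_force: 81.1
```

Request:
drive_tool(
  targets="0 0 -1 0 0 0 -1;0 0 -2.5 0 0 0 -1;0 0 -3 0 0 0 -1;0 0 -3 0 0 0 -1;0 0 0 0 0 0 -1;0 0 0 0 0 0 -1",
)

```text
clock: 5.45
position: [0.6256, -0.1546, 0.1809]
orientation: [0.508, 0.861, -0.0, -0.001]
contact_force: [-0.4, -0.4, -3.6]
grip_width: 0.561
finger_force: 83.8
```

```bash
cat > plan.py <<'E'
from h import *
from scipy.spatial.transform import Rotation as R
import sys
s=read_state();M=R.from_quat(s["orientation"]).as_matrix();t=np.array([float(a) for a in sys.argv[1:4]])
print(s["clock"],s["position"].round(4),"x-angle",np.degrees(np.arctan2(M[1,0],M[0,0])).round(2),"tilt",M[:,2].round(4),"q",s["q"].round(3),"F",s["contact_force"].round(1),s["grip_width"].round(3))
print("shift cm",(M.T@(t-s["position"])*100).round(2))
E
python3 plan.py .4578 .0895 .185; python3 w.py w3
```

```text
5.5 [ 0.6254 -0.1546  0.1806] [ 5.078e-01  8.615e-01 -2.000e-04 -1.300e-03] [-0.372  0.439  0.164  1.299  0.     0.693]Traceback (most recent call last):
  File "plan.py", line 5, in <module>
    print(s["clock"],s["position"].round(4),"x-angle",np.degrees(np.arctan2(M[1,0],M[0,0])).round(2),"tilt",M[:,2].round(4),"q",s["q"].round(3),"F",s["contact_force"].round(1),s["grip_width"].round(3))
                                                                                                                                                                                ^^^^^^^^^^^^^^^^^^^^^
AttributeError: 'float' object has no attribute 'round'
```

```bash
sed -i 's/s\["grip_width"\].round(3)/round(s["grip_width"],3)/' plan.py; python3 plan.py .4578 .0895 .185
```

```text
5.5 [ 0.6254 -0.1546  0.1806] x-angle 118.96 tilt [-0.0024  0.001  -1.    ] q [-0.372  0.439  0.164  1.299  0.     0.693] F [-0.2 -0.1 -3.5] 0.563
shift cm [29.47 -2.85 -0.38]
```

View pics/w3.png

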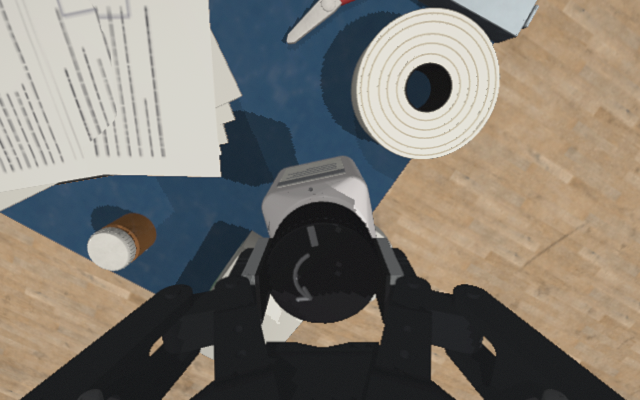

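The wrist view shows the bottle hanging from the gripper, with the printed label on its upper face at (310,172). That confirms the label side. Now I'll carry it over the holder.

Request:
drive_tool(
  targets="2.5 -0.3 -0.2 0 0 0 -1;5.4 -0.5 -0.2 0 0 0 -1;5.4 -0.5 0 0 0 -10 -1;5.9 0.5 0 0 0 0 -1;5.4 0.4 0 0 0 -10 -1;0 0 0 0 0 -10 -1;0 0 0 0 0 -10.2 -1;0 0 0 0 0 0 -1",
)

```text
clock: 6.5
position: [0.4857, 0.0489, 0.1853]
orientation: [0.181, 0.983, -0.0, -0.001]
contact_force: [1.2, 0.0, -4.1]
grip_width: 0.559
finger_force: 84.1
```

```bash
python3 plan.py .4578 .0895 .185
```

```text
6.5 [0.4857 0.0489 0.1853] x-angle 159.11 tilt [-1.7e-03  1.0e-04 -1.0e+00] q [-0.072  0.174 -0.209  1.19  -0.     0.293] F [ 1.2  0.  -4.1] 0.559
shift cm [4.05 2.79 0.03]
```

Request:
drive_tool(
  targets="4 2.8 0 0 0 0 -1;0 0 0 0 0 0 -1;0 0 0 0 0 0 -1",
)

```text
clock: 6.88
position: [0.4589, 0.0891, 0.1859]
orientation: [0.182, 0.983, -0.0, -0.0]
contact_force: [-0.2, -0.6, -4.0]
grip_width: 0.563
finger_force: 84.5
```

```bash
cat > chk.py <<'E'
from h import *
import sys
from w import shot
s=read_state();zb=s["position"][2]-.0883;print("bottle z0",zb.round(4))
out=[]
for n in("wrist","top"):
    if n=="wrist": c,p,d=shot(sys.argv[1])
    else: c=get_calibration(n);p,d=snapshot(n);cv2.imwrite(f"pics/{sys.argv[1]}_top.png",p[:,:,::-1])
    uv,P=cloud(c,d);q=s["position"]
    N=P[(np.hypot(P[:,0]-q[0],P[:,1]-q[1])<.055)]
    b=N[(N[:,2]>zb+.060)&(N[:,2]<zb+.071)];b=b[np.hypot(b[:,0]-q[0],b[:,1]-q[1])>.0235]
    print(n,len(b),cv2.minAreaRect((b[:,:2]*1000).astype(np.float32)))
    if n=="wrist":
        f=N[(N[:,2]>zb+.01)&(N[:,2]<zb+.062)&(N[:,0]<q[0]-.02)]
        if len(f)>50:
            m=np.median(f,0);f=f[np.abs(f-m).max(1)<.03];a=f.mean(0);w=np.linalg.svd(f-a)[2][2];w*=-np.sign(w[0])
            print("face",len(f),a.round(4),w.round(4),"yaw",np.degrees(np.arctan2(-w[1],-w[0])).round(2))
E
python3 chk.py w4; python3 plan.py .4578 .0895 .185
```

```text
bottle z0 0.0976
6.925 [0.4592 0.0888 0.186 ] [ 1.820e-01  9.833e-01 -1.000e-04 -1.000e-04] [ 0.011  0.138 -0.252  1.181 -0.     0.378]
wrist 898 ((441.40118408203125, 96.257080078125), (67.28717041015625, 35.8703498840332), 62.7608528137207)
face 1328 [0.4284 0.0959 0.1385] [-0.9873  0.1587 -0.0017] yaw -9.13
top 43 ((455.67144775390625, 70.56413269042969), (23.385011672973633, 60.10568618774414), 87.1434326171875)
6.975 [0.4592 0.0887 0.186 ] x-angle 159.03 tilt [-3.e-04 -2.e-04 -1.e+00] q [ 0.011  0.138 -0.251  1.181 -0.     0.377] F [-0.1  0.3 -2.9] 0.56
shift cm [0.16 0.02 0.1 ]
```

The label face's yaw is -9.1° against the holder's -8.65°. The bottle is upright and its axis is within 0.5 mm of the holder's centre. I'll lower it.

Request:
drive_tool(
  targets="0 0.05 1.5 0 0 -0.4 -1;0 0 2 0 0 0 -1;0 0 1 0 0 0 -1;0 0 0.5 0 0 0 -1;0 0 0.5 0 0 0 -1;0 0 0.5 0 0 0 -1;0 0 0.5 0 0 0 -1;0 0 0 0 0 0 -1",
)

```text
clock: 7.98
position: [0.4589, 0.0897, 0.121]
orientation: [0.177, 0.984, -0.0, -0.0]
contact_force: [-0.6, 0.4, -4.2]
grip_width: 0.561
finger_force: 84.5
```

Request:
drive_tool(
  targets="0 0 0.4 0 0 0 -1;0 0 0.4 0 0 0 -1;0 0 0.4 0 0 0 -1;0 0 0.4 0 0 0 -1;0 0 0.4 0 0 0 -1;0 0 0 0 0 0 -1",
)

```text
clock: 8.72
position: [0.4589, 0.0896, 0.101]
orientation: [0.177, 0.984, -0.0, -0.0]
contact_force: [-0.5, 1.9, -3.5]
grip_width: 0.556
finger_force: 84.5
```

Request:
drive_tool(
  targets="0 0 0.3 0 0 0 -1;0 0 0.2 0 0 0 -1;0 0 0.2 0 0 0 -1;0 0 0 0 0 0 -1;0 0 0 0 0 0 -1",
)

```text
clock: 9.35
position: [0.4591, 0.0896, 0.0943]
orientation: [0.177, 0.984, 0.0, 0.0]
contact_force: [-0.3, 0.1, -4.5]
grip_width: 0.559
finger_force: 84.5
```

Request:
drive_tool(
  targets="0 0 0.15 0 0 0 -1;0 0 0.15 0 0 0 -1;0 0 0 0 0 0 -1;0 0 0 0 0 0 -1",
)

```text
clock: 9.85
position: [0.4593, 0.0894, 0.0921]
orientation: [0.178, 0.984, -0.0, 0.001]
contact_force: [-3.4, -1.2, 6.8]
grip_width: 0.553
finger_force: 85.7
```

Run:
```python
from h import *
from w import shot
c,p,d=shot("w5")
uv,P=cloud(c,d)
# shoulder edge: profile of z vs distance along holder -x from axis
q=np.array([.4578,.0895]);n=np.array([-.9886,.1504]);t=np.array([.1504,.9886])
D=P[:,:2]-q;a=D@n;b=D@t
for lo in np.arange(.018,.046,.002):
    m=(a>lo)&(a<lo+.002)&(abs(b)<.012)&(P[:,2]<.2);z=P[m,2]
    print(round(lo*1000),m.sum(),np.percentile(z,[5,50,95]).round(4) if m.sum() else "")
s,_=snapshot("scene");cs=get_calibration("scene")
a=cv2.resize(s[165:245,245:325,::-1],None,fx=4.8,fy=4.8,interpolation=2);b=cv2.resize(p[130:330,220:420,::-1],None,fx=1.9,fy=1.9)
o=np.zeros((390,780,3),np.uint8);o[:384,:384]=a;o[:380,395:775]=b;cv2.imwrite("pics/c5.png",o)
```

```text
9.9 [0.4593 0.0895 0.0921] [ 1.775e-01  9.841e-01 -1.000e-04  7.000e-04] [ 0.013  0.208 -0.422  0.939 -0.     0.37 ]
18 1144 [0.1173 0.1867 0.1909]
20 759 [0.0842 0.1176 0.1909]
22 1080 [0.0839 0.1051 0.118 ]
24 290 [0.0815 0.084  0.1112]
26 264 [0.0775 0.0803 0.083 ]
28 636 [0.0061 0.0689 0.0781]
30 464 [0.0142 0.0468 0.0661]
32 91 [0.0142 0.015  0.0164]
34 152 [0.0053 0.0087 0.0152]
36 87 [0.0052 0.0061 0.0074]
38 90 [0.005  0.0061 0.0073]
40 86 [0.0052 0.0063 0.0071]
42 104 [0.0041 0.0057 0.0071]
44 95 [0.0001 0.0012 0.0049]
```

View pics/c5.png

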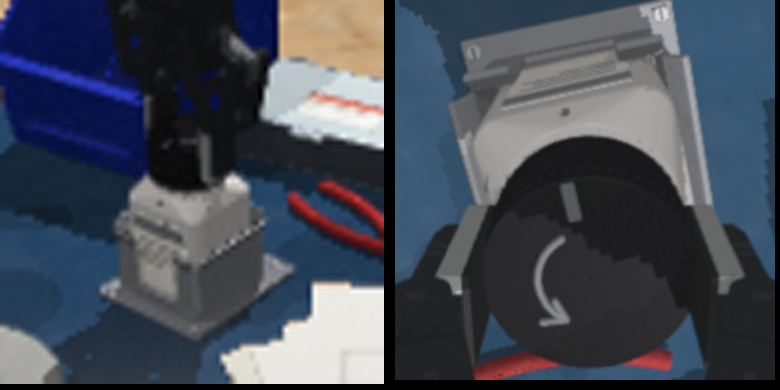

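The bottle is seated: its flat top reads about z=0.084 and the label shows in the holder's front window. Now I'll press the cap.

Request:
drive_tool(
  targets="0 0 0.2 0 0 0 -1;0 0 0.2 0 0 0 -1;0 0 0.2 0 0 0 -1;0 0 0.1 0 0 0 -1;0 0 0 0 0 0 -1",
)

```text
clock: 10.58
position: [0.4598, 0.0893, 0.0875]
orientation: [0.177, 0.984, -0.0, 0.002]
contact_force: [-12.4, -3.5, 36.2]
grip_width: 0.561
finger_force: 88.9
```

Request:
drive_tool(
  targets="0.05 0 -0.06 0 0 0 -1;0 0 0 0 0 0 -1;0 0.03 0 0 0 -7 -1;0 0.03 0 0 0 -7 -1;0 0 0 0 0 0 -1",
)

```text
clock: 11.2
position: [0.46, 0.0906, 0.0875]
orientation: [0.055, 0.998, 0.0, 0.002]
contact_force: [-6.5, -1.1, 26.0]
grip_width: 0.558
finger_force: 87.7
```

```bash
python3 plan.py .4578 .0895 .0875; python3 -c "
from rig import *;print(read_state()['moment'])"
```

```text
11.2 [0.46   0.0906 0.0875] x-angle 173.67 tilt [ 4.6e-03  5.0e-04 -1.0e+00] q [ 0.015  0.212 -0.431  0.924  0.     0.125] F [-6.5 -1.1 26. ] 0.558
shift cm [ 0.21 -0.13 -0.01]
[0.20834869 1.31683024 0.14395509]
```

Request:
drive_tool(
  targets="0 0.02 0 0 0 -8 -1;0 0.02 0 0 0 -8 -1;0 0.02 0 0 0 -8 -1;0 0.02 0 0 0 -8 -1;0 0.02 0 0 0 -8 -1;0 0.01 0 0 0 -8 -1;0 0 0 0 0 -1 -1;0 0 0 0 0 0 -1",
)

```text
clock: 12.2
position: [0.4596, 0.0914, 0.0875]
orientation: [-0.363, 0.932, -0.001, 0.002]
contact_force: [-8.6, -1.7, 28.1]
grip_width: 0.558
finger_force: 87.9
```

```bash
python3 plan.py .4578 .0895 .0875; python3 -c "
from rig import *;print(read_state()['moment'])
from w import shot
c,p,d=shot('w6')
import cv2;cv2.imwrite('pics/c6.png',p[100:340,200:440,::-1])"
```

```text
12.2 [0.4596 0.0914 0.0875] x-angle -137.43 tilt [ 0.0042 -0.     -1.    ] q [ 0.017  0.212 -0.431  0.924 -0.    -0.726] F [-8.6 -1.7 28.1] 0.558
shift cm [ 0.26 -0.02  0.  ]
[-0.03707266  1.77546737  0.0408662 ]
12.25 [0.4596 0.0914 0.0875] [-3.629e-01  9.318e-01 -8.000e-04  2.000e-03] [ 0.017  0.212 -0.431  0.924 -0.    -0.726]
```

View pics/c6.png

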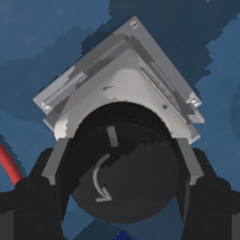

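The cap turned 63° without slipping: its mark stays fixed relative to the gripper, and the bottle is still seated. Next I'll lift it off.

Request:
drive_tool(
  targets="0 0 -0.3 0 0 0 -1;0 0 -0.3 0 0 0 -1;0 0 -0.4 0 0 0 -1;0 0 -0.4 0 0 0 -1;0 0 0 0 0 0 -1",
)

```text
clock: 12.88
position: [0.4586, 0.0915, 0.099]
orientation: [-0.363, 0.932, 0.0, 0.0]
contact_force: [0.8, -0.4, -0.3]
grip_width: 0.562
finger_force: 84.9
```

```bash
python3 plan.py .459 .0906 .158
```

```text
12.875 [0.4586 0.0915 0.099 ] x-angle -137.44 tilt [ 2.e-04  1.e-04 -1.e+00] q [ 0.017  0.202 -0.411  0.958  0.    -0.726] F [ 0.8 -0.4 -0.3] 0.562
shift cm [ 0.03 -0.09 -5.9 ]
```

Request:
drive_tool(
  targets="0 0 -0.7 0 0 0 -1;0 0 -0.8 0 0 0 -1;0 0 -1.2 0 0 0 -1;0 -0.05 -1.2 0 0 0 -1;0 0 -1.2 0 0 0 -1;0 0 -0.8 0 0 0 -1;0 0 0 0 0 0 -1;0 0 0 0 0 0 -1",
)

```text
clock: 13.88
position: [0.4587, 0.091, 0.1576]
orientation: [-0.363, 0.932, 0.0, -0.0]
contact_force: [-0.1, -0.8, 0.5]
grip_width: 0.561
finger_force: 84.9
```

```bash
python3 plan.py .459 .0906 .158
python3 - <<'E'
from h import *
from w import shot
c,p,d=shot("w7");uv,P=cloud(c,d)
q=np.array([.458,.0895])
D=np.hypot(*(P[:,:2]-q).T)
for n,a,b in(("cap top",.178,.188),("rim",.098,.108),("flat top",.080,.087)):
    N=P[(D<.04)&(P[:,2]>a)&(P[:,2]<b)];print(n,len(N),cv2.minEnclosingCircle((N[:,:2]*1000).astype(np.float32)) if len(N) else "",np.median(N,0).round(4))
s,_=snapshot("scene")
x=cv2.resize(s[150:250,235:335,::-1],None,fx=3.8,fy=3.8,interpolation=2);b=cv2.resize(p[80:330,200:450,::-1],None,fx=1.5,fy=1.5)
o=np.zeros((390,780,3),np.uint8);o[:380,:380]=x;o[:375,395:770]=b;cv2.imwrite("pics/c7.png",o)
E
```

```text
13.875 [0.4587 0.091  0.1576] x-angle -137.44 tilt [-5.e-04 -0.e+00 -1.e+00] q [ 0.016  0.155 -0.306  1.11  -0.    -0.727] F [-0.1 -0.8  0.5] 0.561
shift cm [ 0.01 -0.05 -0.04]
13.925 [0.4586 0.091  0.1575] [-3.629e-01  9.318e-01  1.000e-04 -3.000e-04] [ 0.016  0.156 -0.306  1.11  -0.    -0.727]
cap top 10358 ((454.5824279785156, 86.52420806884766), 37.42604064941406) [0.4566 0.0885 0.1832]
rim 520 ((456.598388671875, 88.36624908447266), 20.06407356262207) [0.4457 0.0821 0.0992]
flat top 2042 ((456.4634704589844, 88.39309692382812), 32.06916809082031) [0.445  0.0767 0.0838]
```

View pics/c7.png

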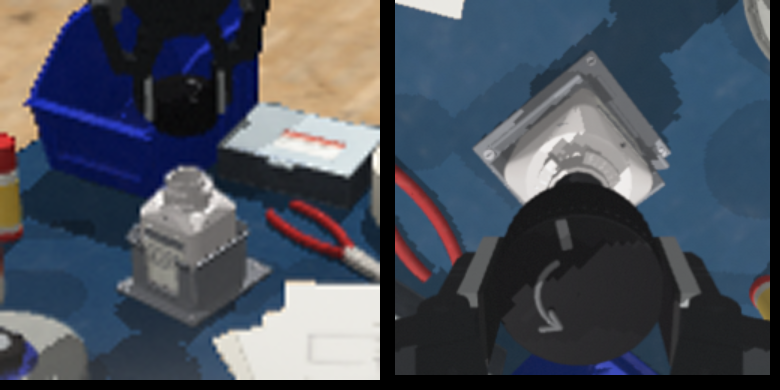

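The cap is off, held level about 5 cm above the rim and centred over it. The bottle is still seated with its label in the window, so I'm handing in.

```bash
python3 -c "
from rig import *;print(close_job())"
```

```text
the job is handed in; nothing more can be done
None
```

I handed in the job at about 14 s with no verdict shown yet: the bottle is seated in the holder with its label in the open front, and the cap is off, held level and still about 5 cm above the open neck.

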